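# Feed the jiko from the tipping coal carousel

### The arm

A 6-joint arm with a two-finger parallel gripper is mounted at the origin on the work surface. World frame = base frame: x ahead of the robot, y to its left, z up, the work surface at z = 0. Lengths are in mm, angles in rad, forces in N, time in s.
With the tool pointing down it reaches from about 300 to 875 mm from the base axis. Payload 6.4 kg.
Tool frame: the origin (TCP) lies at the very end of the fingers, on their centre line; the grasp point (between the pads) lies 19 mm behind it (hold_point_z is the distance from the TCP to the grasp point, in mm); z points along the fingers, x is the direction in which the jaws open and shut, and the axes are right-handed (so a half turn about z gives the same grasp; the last joint's range is limited). The gripper opens to 88 mm and grips with 3 to 60 N. Pads are 18 mm wide; open, the fingers measure 123 mm over their backs; the gripper's body (75 mm by 187 mm) begins 45 mm behind the grasp point.
Start: joints at [0.897, 0.181, 1.607, -0, 1.354, -0.206], TCP at [259.273, 513.244, 238.714] pointing down, gripper open.
Joint ranges: [-2.99, 2.99], [-0.89, 2.07], [0.3, 2.58], [-1.14, 4.28], [0, 2.63], [-3.12, 3.12]. Speed limits (rad/s): [2.57, 2.57, 3.01, 3.14, 3.14, 3.14].

### API

Orientations are given as a unit quaternion [x, y, z, w].
In Python, from cell import * gives the robot as it stands. The module is installed in compiled form; this text tells all that it offers.
- The arm moves only by the shell command python3 -m pendant 'ROWS' [FORCE]. ROWS is JSON, one flat list of numbers, 7 for each row, row after row: the opening in per cent of the stroke, from 0 (shut) to 100 (fully open), then the shift along the tool's x, y, z as a fraction of full scale, then the turn, a rotation vector about the tool's x, y, z as a fraction of full scale. In form: [jaw, x, y, z, wx, wy, wz, jaw, x, y, z, wx, wy, wz, ...]. A call has 1 to 8 rows; each row is the pose to reach, as a shift and turn from the pose commanded when the call began, along the tool's axes at that moment; what a row does not reach only later rows make up. Full scale, the value 1, is 0.1 m for a shift and 90 degrees for a turn. A row lasts 1/10 s, in which the tool goes at most 50 mm and 8.59 degrees, less where a joint would pass 70% of its speed; a pose out of reach is approached as far as the arm can. A call with a number of a shift or a turn outside -1 to 1 is refused whole. A call with a gripper value outside its range is refused whole. The fingers move at their own pace and stop on an object; FORCE is the grip in N (left out, the last holds). Time passes only in rows, so rows that repeat a pose let the fingers close. It gives the time, the measured TCP pose, the force and the opening at its end, in the units of the state.
- get_obs(): the state, without advancing time (a new reading comes with each control period).
- get_image(name): name is "scene" or "top" or "wrist"; returns the picture (420x560x3 uint8, red, green, blue); there is no depth.
- camera_info(name): a dict with "K" (3x3 intrinsics, pixels), "world_to_cam" (4x4, takes a point from world to camera coordinates). Camera axes: x right, y down, z forward; pixel columns grow to the right and rows downward; lengths in mm; the calibration is good to about 2 mm. A picture is of the moment at which its call begins: read the wrist's pose just before it. camera_info takes no time and is no camera call; for the wrist camera it gives the pose at the moment of the call.
- sign_off(): hands the job in, once; it reports no verdict.
The state is a dict: "time_s": time; "joint_positions": joint angles; "joint_vel": joint speeds; "joint_efforts": joint torques, N m; "position": TCP position; "tcp_rot": TCP orientation; "wrist_force": force on the tool from outside, world axes, zero at the start; "torque": the same for the moment, N m; "width": opening from 0.0 (shut) to 1.0 (fully open).
Only numpy, scipy, OpenCV 4.12 (cv2) and the standard library are available. Lean on these libraries where they do the work, as an engineer would, in place of code of your own. Each camera call takes 0.05 s, during which the arm holds its last target.

### The job

Turn the white carousel by the bar knob on top until the compartment holding the large charcoal ball faces the chute, then press the paddle down to tip the carousel fully, so that the ball rolls down the chute into the bowl of the jiko. Let the paddle come back up so the carousel ends level, with the small charcoal ball still in its compartment.

Things in the scene. Friction and masses are not known exactly. Their poses are not given: they have to be found in the camera images.
- wheel (a joint): angle (rad) of the carousel wheel, growing counter-clockwise from above; range -2.6 to 2.6, stays where left (friction 0.05 N m). White plastic, 230 mm across, six equal open compartments of 60 degrees between walls about 30 mm high. At 0, +-60, +-120 degrees a compartment faces the chute squarely; within 10 degrees will do.
- cradle (a joint): tipping angle (rad) of the whole carousel towards its chute: 0 level (the start), 0.45 fully tipped (hard stop). A spring brings it back to level when released; full tip takes about 9 N on the paddle. A ball facing the chute starts to roll out at about 0.12; elsewhere the rim is closed.
- knob_grip (a point): centre of the grey bar knob on the wheel's axle, 0.307 m above the table: 66 mm long, 16 wide, 36 high (18 mm above and below this point), gripped across the 16 mm. Axes turn with the wheel: x along the bar, z up. The wheel's walls and balls stay 37 mm or more below this point. At wheel angle 0 the bar is square to the chute.
- paddle_top (a point): centre of the top of the white paddle (55 x 60 mm, 8 mm thick) beside the chute on the robot's side, 0.214 m above the table. Axes tip with it: y along the chute, from axle to jiko; z up. The tipping axis, along x under the mid-wheel, is 120 mm behind (-y) and 14 mm below this point: a full tip moves it 54 mm down and 6 mm back. Over 100 mm is clear below.
- bigball_center (a point): centre of the large charcoal ball, 40 mm across, 35 g, lying loose in one of the two compartments next to the one that faces the chute at the start. Its directions mean nothing as it rolls.
- smallball_center (a point): centre of the small charcoal ball, 26 mm across, in the compartment on the other side of the chute; it must stay in the wheel. A few wooden sticks are wedged in the compartment at the back.
- jiko_in (a point): middle of the grate inside the jiko, a low round clay-lined stove on a square steel tray, fixed, beside the carousel below the end of its chute; the bowl is 180 mm across at the rim, which stands 67 mm above this point.

How it is judged:
By the outcome, as a careful person would: the job done as asked, in the order asked, and still so for the second after the job is handed in, with the robot touching nothing.
It also fails if it takes over 45 s, if anything falls off the work surface, if the arm or the gripper's body presses on something with over 40 N, if the wrist force passes 120 N, or if a joint passes its speed limit or range.

## Working session

There is one attempt and no reset: what is moved stays moved. The work goes in short steps, Python scripts to look and compute and a shell command to move; the robot and the scene stay as the last step left them, time stands still between calls to the robot, and variables do not carry over. Pictures are saved under pics/ and viewed, and the job is handed in when it is done.

```bash
mkdir -p pics; python3 - <<'E'
from cell import *
import cv2
print(get_obs())
for n in("scene","top","wrist"):
    c=camera_info(n); print(n,c["K"],c["world_to_cam"])
    cv2.imwrite(f"pics/{n}0.png",get_image(n)[:,:,::-1])
E
```

```text
{'time_s': 0.0, 'joint_positions': array([ 8.96721654e-01,  1.81490103e-01,  1.60799139e+00, -2.03856139e-05,
        1.35382929e+00, -2.06295359e-01]), 'joint_vel': array([-2.56517283e-03, -1.17250930e-03,  9.07950076e-04, -1.53659119e-05,
       -6.27616450e-04,  1.78582510e-03]), 'joint_efforts': array([-1.29736833e-03, -4.33879316e+01, -3.41849005e+01,  7.02346070e-02,
        3.85560701e-02, -1.72835130e-04]), 'position': array([258.91508789, 512.8055751 , 237.8468295 ]), 'tcp_rot': array([ 8.51733607e-01,  5.23974355e-01, -8.05012779e-04,  3.00069139e-04]), 'wrist_force': array([ 0.69410845,  1.46866406, -0.05396864]), 'torque': array([ 0.00722653,  0.01915297, -0.01856936]), 'width': 0.9975040106717096}
scene [[475.15726511   0.         278.62329564]
 [  0.         475.15726511 207.63429958]
 [  0.           0.           1.        ]] [[ 5.56359742e-01  8.30941403e-01  4.71573493e-04 -4.26872237e+02]
 [ 5.20499644e-01 -3.48059876e-01 -7.79701509e-01 -1.14583150e+02]
 [-6.47722130e-01  4.34039984e-01 -6.26151207e-01  1.23625239e+03]
 [ 0.00000000e+00  0.00000000e+00  0.00000000e+00  1.00000000e+00]]
top [[403.52668746   0.         280.76070104]
 [  0.         403.52668746 210.07028564]
 [  0.           0.           1.        ]] [[ 8.75625343e-03 -9.99720551e-01  2.19578807e-02  6.03171869e+01]
 [-9.98749051e-01 -9.82461091e-03 -4.90286675e-02  6.27257931e+02]
 [ 4.92306941e-02 -2.15011051e-02 -9.98555978e-01  8.35638638e+02]
 [ 0.00000000e+00  0.00000000e+00  0.00000000e+00  1.00000000e+00]]
wrist [[336.66296637   0.         282.28692035]
 [  0.         336.66296637 211.7739171 ]
 [  0.           0.           1.        ]] [[ 4.51173301e-01  8.92435977e-01 -8.24272687e-04 -5.75544155e+02]
 [ 8.57962135e-01 -4.33490359e-01  2.75657549e-01 -3.79840374e+01]
 [ 2.45649399e-01 -1.25076521e-01 -9.61255552e-01  3.89114584e+02]
 [ 0.00000000e+00  0.00000000e+00  0.00000000e+00  1.00000000e+00]]
```

View pics/scene0.png

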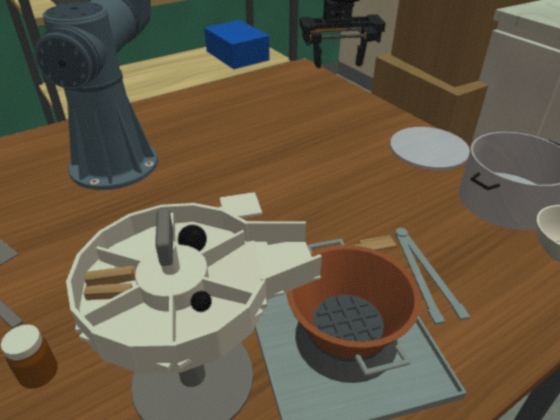

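View pics/top0.png

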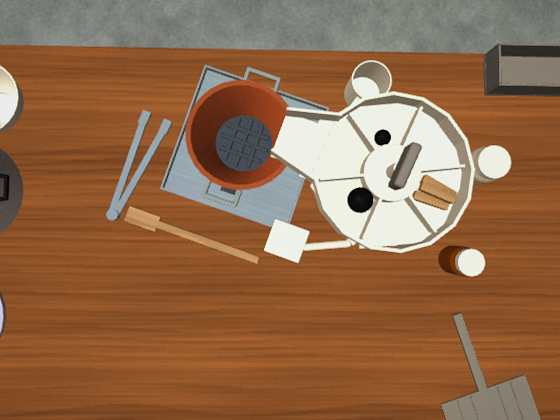

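View pics/wrist0.png

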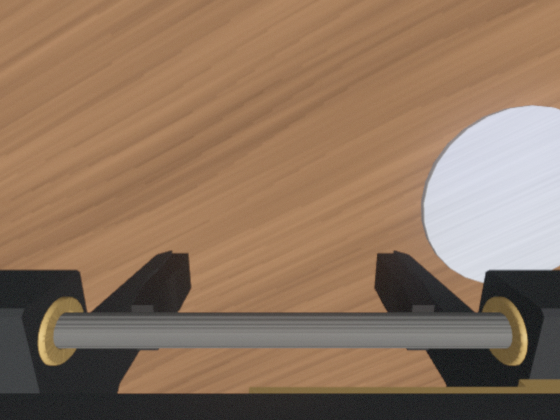

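```bash
python3 - <<'E'
import cv2
a=cv2.imread("pics/top0.png")[80:270,230:490]
cv2.imwrite("pics/topz.png",cv2.resize(a,None,fx=3,fy=3,interpolation=cv2.INTER_CUBIC))
a=cv2.imread("pics/scene0.png")[180:340,60:330]
cv2.imwrite("pics/scz.png",cv2.resize(a,None,fx=2.9,fy=2.9,interpolation=cv2.INTER_CUBIC))
E
```

```text
(no output)
```

View pics/topz.png

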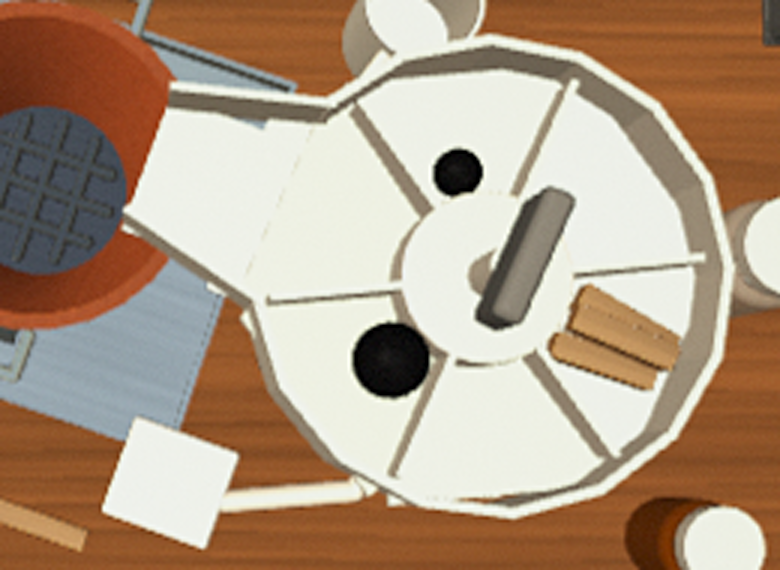

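View pics/scz.png

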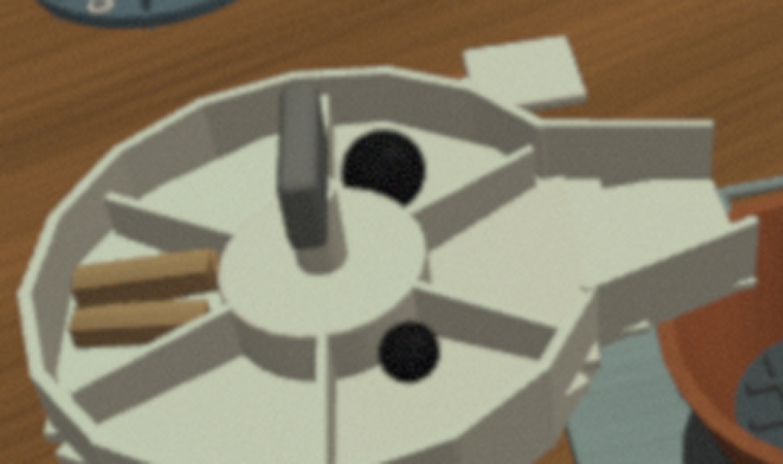

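```bash
cat >h.py <<'E'
import numpy as np
from cell import *
from scipy.spatial.transform import Rotation as R
def back(n,uv,z):
    c=camera_info(n);K=np.array(c["K"]);T=np.array(c["world_to_cam"])
    r=T[:3,:3].T@np.linalg.solve(K,[uv[0],uv[1],1]);o=-T[:3,:3].T@T[:3,3]
    return o+r*(z-o[2])/r[2]
def proj(n,p):
    c=camera_info(n);K=np.array(c["K"]);T=np.array(c["world_to_cam"])
    q=K@(T[:3,:3]@np.array(p,float)+T[:3,3]);return q[:2]/q[2]
E
python3 - <<'E'
from h import *
z=lambda u,v:(230+u/3-.33,80+v/3-.33)
f=lambda u,v,h:back("top",z(u,v),h).round(1)
print("knob ends",f(505,325,325),f(567,190,325))
print("corners",f(550,187,325),f(577,195,325),f(508,328,325))
P=[f(*c,214) for c in[(137,417),(239,455),(207,549),(102,510)]];print("paddle",P,np.mean(P,axis=0))
d=(P[0]+P[3]-P[1]-P[2]);print("chute dir",np.degrees(np.arctan2(d[1],d[0])))
k=(f(505,325,325)+f(567,190,325))/2;e=f(567,190,325)-f(505,325,325);print(k,np.degrees(np.arctan2(e[1],e[0])))
print(proj("scene",[*k[:2],325]),proj("scene",[*k[:2],307]))
print("big",f(391,359,260),"small",f(458,172,255),"jiko",f(52,192,100))
o=get_obs();print(o["position"],R.from_quat(o["tcp_rot"]).as_matrix().round(4))
E
```

```text
knob ends [642.7 -85.2 325. ] [ 704.4 -113.8  325. ]
corners [ 705.7 -106.   325. ] [ 702.2 -118.3  325. ] [641.4 -86.5 325. ]
paddle [array([602.9,  79.1, 214. ]), array([583. ,  24.1, 214. ]), array([532.7,  41. , 214. ]), array([553. ,  97.3, 214. ])] [567.9    60.375 214.   ]
chute dir 70.14099070556107
[673.55 -99.5  325.  ] -24.869289859897187
[162.97859057 222.42967316] [165.28013047 233.94635392]
big [631.9 -47.9 260. ] small [728.5 -83.5 255. ] jiko [748.6 133.5 100. ]
[259.00880435 512.92467891 238.04277791] [[ 4.510e-01  8.925e-01 -8.000e-04]
 [ 8.925e-01 -4.510e-01 -1.000e-03]
 [-1.300e-03 -3.000e-04 -1.000e+00]]
```

```bash
python3 - <<'E'
import cv2, numpy as np
a=cv2.resize(cv2.imread("pics/top0.png")[135:200,380:430],None,fx=8,fy=8,interpolation=cv2.INTER_CUBIC)
b=cv2.resize(cv2.imread("pics/scene0.png")[205:270,145:195],None,fx=8,fy=8,interpolation=cv2.INTER_CUBIC)
cv2.imwrite("pics/kz.png",np.clip(np.hstack([a,b])*1.5,0,255))
E
```

```text
[ WARN:0@0.177] global loadsave.cpp:1063 imwrite_ Unsupported depth image for selected encoder is fallbacked to CV_8U.
```

View pics/kz.png

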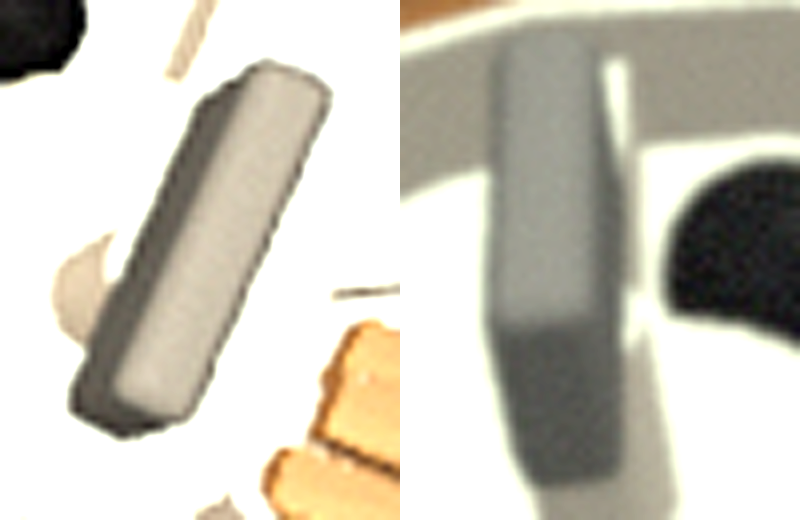

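```bash
python3 - <<'E'
from h import *
from scipy.optimize import least_squares
t=lambda u,v:np.array([380+u/8-.44,135+v/8-.44]); s=lambda u,v:np.array([145+(u-400)/8-.44,205+v/8-.44])
tops=[t(290,77),t(152,402)]; sc=[s(543,37),s(541,323)]
def mod(p,h=31.5):
    d=np.array([np.cos(p[2]),np.sin(p[2]),0]); c=np.array([p[0],p[1],p[3]])
    return c+h*d,c-h*d
def res(p,fz=None):
    p=list(p)+([fz] if fz else [])
    a,b=mod(p)
    return np.concatenate([proj("top",a)-tops[0],proj("top",b)-tops[1],proj("scene",a)-sc[1],proj("scene",b)-sc[0]])
for x0,fz in(([675,-100,-.43,325],None),([675,-100,-.43],325)):
  r=least_squares(res,x0,args=(fz,));print(r.x.round(2),np.degrees(r.x[2]),r.fun.round(1))
# paddle
c=[(u/2.9+60,v/2.9+180) for u,v in[(464,50),(566,37),(586,95),(516,108)]]
print([back("scene",q,214).round(0) for q in c])
# walls at z~270 & chute
f=lambda u,v,h:back("top",(230+u/3-.33,80+v/3-.33),h).round(1)
for n,ps in dict(w1=[(356,108),(425,212)],w2=[(268,300),(400,290)],w3=[(437,360),(393,473)],w4=[(530,352),(612,455)],w5=[(575,275),(703,257)],w6=[(515,192),(576,82)]).items():
  a,b=[f(*q,268) for q in ps];e=b-a
  print(n,a,b,np.degrees(np.arctan2(e[1],e[0]))%180)
E
```

```text
[ 6.7508e+02 -1.0065e+02 -4.1000e-01  3.2048e+02] -23.41065984371425 [ 1.2 -0.1  0.6  1.1  0.8 -0.3  0.9  0.5]
[ 6.7642e+02 -1.0050e+02 -4.1000e-01] -23.439599621387043 [ 2.3 -1.8  1.5 -0.3  0.8 -2.6  0.9 -1.8]
[array([535.,  40., 214.]), array([557.,  94., 214.]), array([607.,  76., 214.]), array([595.,  39., 214.])]
w1 [757.1 -28.6 268. ] [705.  -63.2 268. ] 33.5884343208009
w2 [660.   15.1 268. ] [665.8 -50.7 268. ] 95.03736850203144
w3 [631.1 -69.1 268. ] [574.9 -47.1 268. ] 158.6216901177266
w4 [ 635.5 -115.5  268. ] [ 584.8 -156.1  268. ] 38.687360923047265
w5 [ 674.3 -138.4  268. ] [ 684.2 -203.1  268. ] 98.69957492741715
w6 [ 715.7 -108.5  268. ] [ 772.  -139.7  268. ] 151.0059165448686
```

```bash
python3 -m pendant '[60,0,0,-0.5,0,0,0,60,-0.1,0.2,-0.9,0,0,0,60,-0.3,0.6,-1,0,0,0,60,-0.5,0.95,-1,0,0,0]' 
python3 -m pendant '[60,-0.25,0.45,-0.2,0,0,0,60,-0.53,0.95,-0.45,0,0,0]'
python3 -m pendant '[60,-0.25,0.45,0,0,0,0,60,-0.53,0.95,0,0,0,0]'
python3 -m pendant '[60,-0.25,0.45,0,0,0,0,60,-0.53,0.95,0,0,0,0,60,-0.53,0.95,0,0,0,0]'
```

```text
time_s: 0.55
position: [322.8, 425.6, 341.5]
tcp_rot: [0.851, 0.525, 0.002, -0.0]
wrist_force: [0.2, -0.6, 0.2]
width: 0.663
time_s: 0.75
position: [373.4, 347.4, 376.2]
tcp_rot: [0.852, 0.524, -0.001, -0.0]
wrist_force: [0.8, 1.3, 0.7]
width: 0.596
time_s: 0.95
position: [430.1, 264.7, 377.5]
tcp_rot: [0.852, 0.524, 0.001, 0.0]
wrist_force: [0.4, 0.7, -0.4]
width: 0.603
time_s: 1.25
position: [492.2, 171.9, 376.0]
tcp_rot: [0.853, 0.522, -0.001, 0.001]
wrist_force: [-0.4, 0.7, -0.5]
width: 0.601
```

```bash
python3 -m pendant '[60,-0.25,0.45,0,0,0,0,60,-0.53,0.95,0,0,0,0,60,-0.53,0.95,0,0,0,0]' 
python3 -m pendant '[60,-0.25,0.45,0,0,0,0,60,-0.53,0.95,0,0,0,0,60,-0.53,0.95,0,0,0,0]' 
python3 -m pendant '[60,-0.25,0.45,0,0,0,0,60,-0.5,0.9,0,0,0,0,60,-0.5,0.9,0,0,0,-0.03,60,-0.5,0.9,0,0,0,-0.03,60,-0.5,0.9,0,0,0,-0.03]' 
python3 - <<'E'
from h import *
import cv2
o=get_obs();M=R.from_quat(o["tcp_rot"]).as_matrix();print(o["position"],np.degrees(np.arctan2(M[1,0],M[0,0])),M.round(3),o["joint_positions"].round(2))
print("need", M.T@(np.array([675.5,-100.5,293])-o["position"]))
im=get_image("wrist");print([proj("wrist",[675.5,-100.5,z]).round() for z in(325,290)])
cv2.imwrite("pics/w1.png",im[:,:,::-1])
E
```

```text
time_s: 1.55
position: [552.6, 82.7, 375.7]
tcp_rot: [0.853, 0.522, -0.001, 0.0]
wrist_force: [0.4, 0.5, 0.1]
width: 0.601
time_s: 1.85
position: [613.2, -7.0, 375.4]
tcp_rot: [0.853, 0.523, -0.001, -0.0]
wrist_force: [-0.9, 0.3, 0.2]
width: 0.599
time_s: 2.35
position: [669.4, -87.5, 376.7]
tcp_rot: [0.839, 0.544, 0.0, -0.0]
wrist_force: [-0.3, 0.2, -0.6]
width: 0.6
[669.42782028 -87.51822479 376.65384661] 65.9108880717532 [[ 0.408  0.913 -0.001]
 [ 0.913 -0.408  0.001]
 [ 0.001 -0.001 -1.   ]] [-0.31  0.34  1.14  0.    1.66 -1.46]
need [-9.41722471 10.90791548 83.64028434]
[array([265., 249.]), array([268., 231.])]
```

View pics/w1.png

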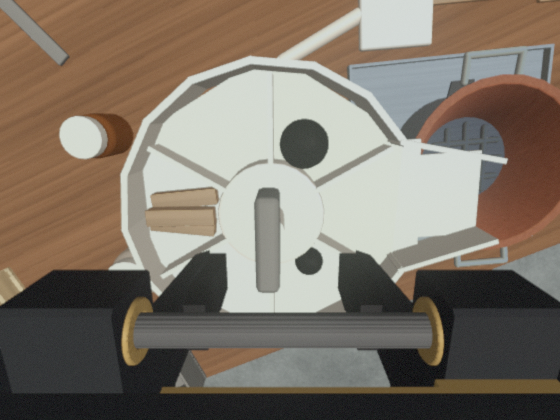

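```bash
python3 -m pendant '[60,-0.085,0.08,0.1,0,0,0,60,-0.085,0.08,0.4,0,0,0,60,-0.085,0.08,0.65,0,0,0,60,-0.085,0.08,0.84,0,0,0,60,-0.085,0.08,0.84,0,0,0,60,-0.085,0.08,0.84,0,0,0]' 
python3 - <<'E'
from h import *
import cv2
o=get_obs();print(o["position"],o["wrist_force"])
cv2.imwrite("pics/w2.png",get_image("wrist")[:,:,::-1])
E
```

```text
time_s: 3.0
position: [673.5, -100.2, 292.8]
tcp_rot: [0.839, 0.544, -0.0, -0.0]
wrist_force: [0.9, -0.1, 0.8]
width: 0.602
[ 673.4786075  -100.1566064   292.84449004] [ 0.92459165 -0.08183899  0.75440374]
```

View pics/w2.png

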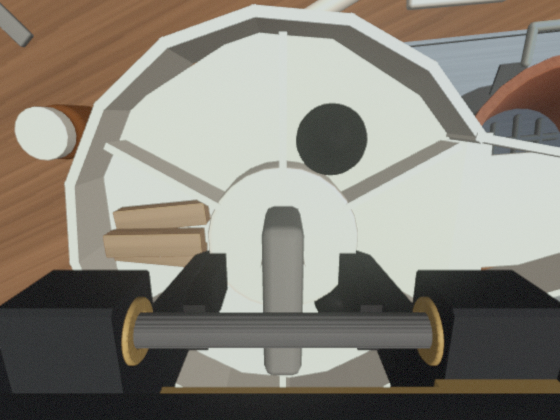

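The bar is centred between the fingers (u≈283). Closing the gripper.

```bash
python3 -m pendant '[5,0,0,0,0,0,0,5,0,0,0,0,0,0,5,0,0,0,0,0,0,5,0,0,0,0,0,0,5,0,0,0,0,0,0,5,0,0,0,0,0,0]' 20
python3 -m pendant '[5,0,0,0,0,0,0.05,5,0,0,0,0,0,0.12,5,0,0,0,0,0,0.2,5,0,0,0,0,0,0.28,5,0,0,0,0,0,0.36,5,0,0,0,0,0,0.44,5,0,0,0,0,0,0.52,5,0,0,0,0,0,0.58]'
python3 -m pendant '[5,0,0,0,0,0,0.04,5,0,0,0,0,0,0.05,5,0,0,0,0,0,0.05,5,0,0,0,0,0,0.05]'
python3 - <<'E'
from h import *
import cv2
o=get_obs();print(o["position"],o["wrist_force"],o["torque"],o["width"])
cv2.imwrite("pics/w3.png",get_image("wrist")[:,:,::-1])
cv2.imwrite("pics/s3.png",get_image("scene")[:,:,::-1])
E
```

```text
time_s: 3.65
position: [673.7, -100.2, 292.9]
tcp_rot: [0.839, 0.544, 0.0, 0.0]
wrist_force: [-0.2, 0.8, 1.0]
width: 0.185
time_s: 4.45
position: [674.4, -99.7, 292.9]
tcp_rot: [0.993, 0.117, 0.001, -0.0]
wrist_force: [3.8, 1.5, 0.2]
width: 0.179
time_s: 4.85
position: [674.5, -99.8, 292.9]
tcp_rot: [0.997, 0.081, 0.001, -0.0]
wrist_force: [4.3, 2.9, -0.6]
width: 0.18
[674.45827847 -99.76762649 292.87826781] [ 4.2771695   2.9234155  -0.57202665] [ 0.40533362 -0.58881135 -0.03111222] 0.179911259849987
```

View pics/w3.png

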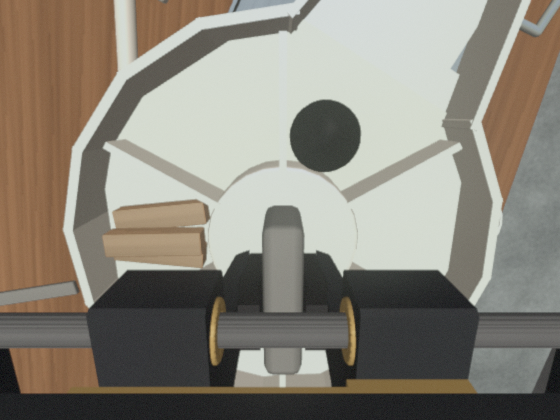

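View pics/s3.png

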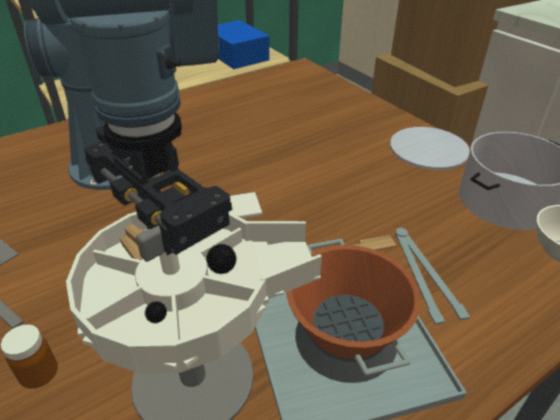

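The ball's compartment is lined up with the chute opening to within about 3°. In the wrist view the wall ends are at (288,35) and (460,145), and the chute posts are at (297,10) and (465,122). Releasing the knob and raising the gripper.

```bash
python3 -m pendant '[50,0,0,0,0,0,0,50,0,0,0,0,0,0,50,0,0,0,0,0,0,50,0,0,-0.1,0,0,0,50,0,0,-0.45,0,0,0,50,0,0,-0.85,0,0,0,50,0,0,-0.85,0,0,0]'
python3 - <<'E'
from h import *
import cv2
o=get_obs();M=R.from_quat(o["tcp_rot"]).as_matrix();print(o["position"],np.degrees(np.arctan2(M[1,0],M[0,0])),o["wrist_force"],o["width"])
print("need", M.T@(np.array([568,60.4,214])-o["position"]))
cv2.imwrite("pics/w4.png",get_image("wrist")[:,:,::-1])
E
```

```text
time_s: 5.65
position: [675.5, -101.1, 386.3]
tcp_rot: [0.997, 0.08, 0.005, 0.002]
wrist_force: [0.1, -0.2, 0.9]
width: 0.499
[ 675.48916836 -101.09653518  386.25758249] 9.204898660117951 [ 0.12974373 -0.21774225  0.89223092] 0.4988428800648216
need [ -82.08732928 -177.58471529  170.39092165]
```

View pics/w4.png

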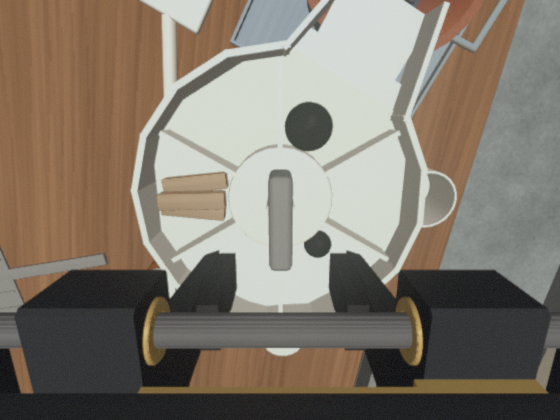

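The wheel stayed where it was left: the knob is still vertical in the picture, the big ball is at (308,127) in front of the chute opening, and the small ball is at (317,243). Moving to above the paddle.

```bash
python3 -m pendant '[0,-0.2,-0.42,0,0,0,0,0,-0.45,-0.95,0,0,0,0]'
python3 -m pendant '[0,-0.2,-0.42,0,0,0,-0.09,0,-0.37,-0.83,0,0,0,-0.18,0,-0.37,-0.83,0,0,0,-0.27,0,-0.37,-0.83,0.5,0,0,-0.27,0,-0.37,-0.83,0.9,0,0,-0.27,0,-0.37,-0.83,0.9,0,0,-0.27]'
python3 - <<'E'
from h import *
import cv2
o=get_obs();M=R.from_quat(o["tcp_rot"]).as_matrix();print(o["position"],np.degrees(np.arctan2(M[1,0],M[0,0])),o["wrist_force"],o["width"])
print("need", M.T@(np.array([568,60.4,214])-o["position"]))
im=get_image("wrist");print(proj("wrist",[568,60.4,214]))
cv2.imwrite("pics/w5.png",im[:,:,::-1])
cv2.imwrite("pics/s5.png",get_image("scene")[:,:,::-1])
E
```

```text
time_s: 5.9
position: [618.0, -21.3, 375.5]
tcp_rot: [0.997, 0.079, -0.002, -0.0]
wrist_force: [0.3, 1.2, 0.3]
width: 0.341
time_s: 6.5
position: [565.0, 55.6, 280.8]
tcp_rot: [0.958, 0.288, -0.006, -0.002]
wrist_force: [-0.3, -0.1, -0.5]
width: 0.009
[565.03313263  55.62992943 280.7717428 ] 33.51904621131826 [-0.26175636 -0.09063972 -0.48272999] 0.008857486087093556
need [ 5.76489981 -1.80410945 66.73479326]
[286.39603462 219.83295257]
```

View pics/w5.png

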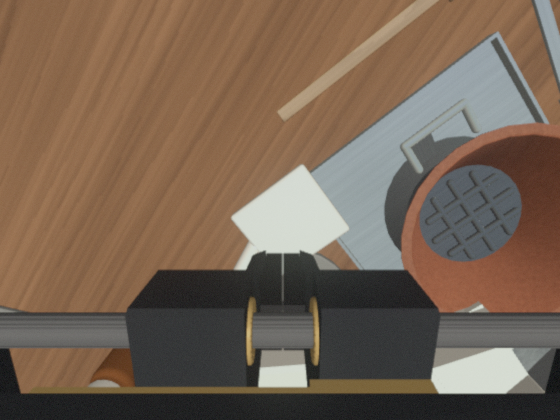

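View pics/s5.png

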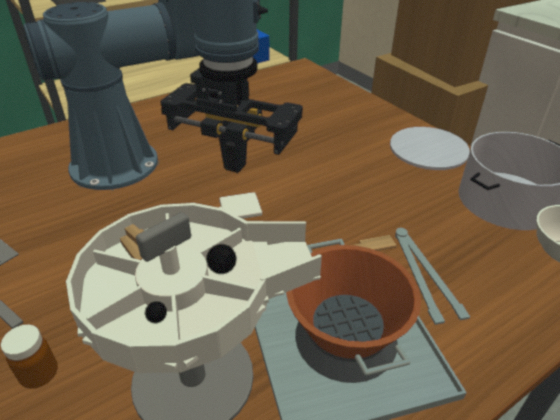

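```bash
python3 -m pendant '[0,0.08,-0.03,0.2,0,0,0,0,0.08,-0.03,0.5,0,0,0,0,0.08,-0.03,0.64,0,0,0,0,0.08,-0.03,0.64,0,0,0]' 
python3 -m pendant '[0,0,0,0.06,0,0,0,0,-0.01,0.01,0.14,0,0,0,0,-0.02,0.01,0.22,0,0,0,0,-0.02,0.02,0.3,0,0,0,0,-0.03,0.02,0.38,0,0,0,0,-0.04,0.03,0.45,0,0,0,0,-0.05,0.035,0.5,0,0,0,0,-0.05,0.035,0.5,0,0,0]'
python3 - <<'E'
from h import *
import cv2
o=get_obs();print(o["position"],o["wrist_force"])
cv2.imwrite("pics/s6.png",get_image("scene")[:,:,::-1])
E
```

```text
time_s: 7.0
position: [573.8, 61.9, 223.3]
tcp_rot: [0.958, 0.288, -0.001, -0.0]
wrist_force: [0.4, -1.8, 0.6]
width: 0.006
time_s: 7.8
position: [574.0, 57.5, 175.5]
tcp_rot: [0.958, 0.288, 0.003, -0.0]
wrist_force: [2.9, 5.3, 4.7]
width: 0.005
[574.02216689  57.51004921 175.48574289] [2.91300333 5.32851743 4.68338499]
```

View pics/s6.png

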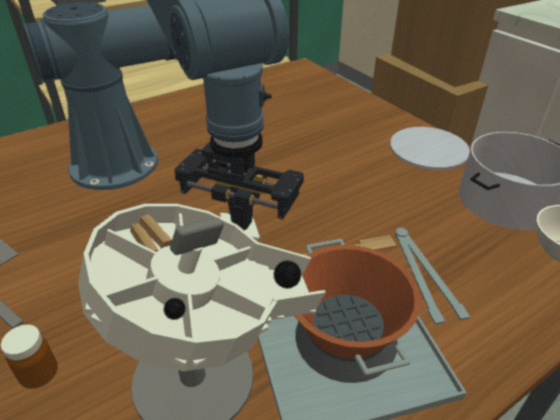

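The carousel is tipping and the ball is on the chute at (288,273). Continuing to the stop.

```bash
python3 -m pendant '[0,-0.01,0.01,0.05,0,0,0,0,-0.02,0.01,0.1,0,0,0,0,-0.02,0.01,0.12,0,0,0]' 
python3 -m pendant '[0,0,0,0.02,0,0,0,0,0,0,0.03,0,0,0]'
python3 -m pendant '[0,0,0,0.02,0,0,0,0,0,0,0.02,0,0,0]'
python3 - <<'E'
from h import *
import cv2
o=get_obs();print(o["position"],o["wrist_force"])
cv2.imwrite("pics/s7.png",get_image("scene")[:,:,::-1])
E
```

```text
time_s: 8.15
position: [573.5, 55.2, 165.5]
tcp_rot: [0.958, 0.288, 0.004, 0.001]
wrist_force: [-3.7, 5.8, 23.0]
width: 0.003
time_s: 8.35
position: [573.7, 55.2, 165.0]
tcp_rot: [0.957, 0.288, 0.004, 0.001]
wrist_force: [-9.7, 4.8, 34.5]
width: 0.004
time_s: 8.55
position: [573.8, 55.1, 164.7]
tcp_rot: [0.957, 0.289, 0.004, 0.001]
wrist_force: [-13.6, 6.1, 38.7]
width: 0.007
[573.77111052  55.10961143 164.71485734] [-13.59874619   6.1126648   38.72462677]
```

View pics/s7.png

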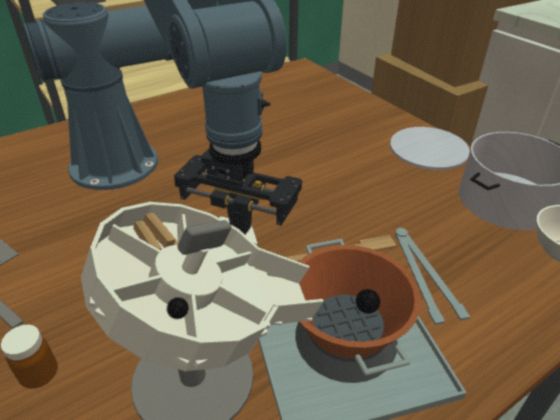

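The hard stop is reached: the force jumped and the height stalled at 164.7 mm. The big ball is in the bowl at (368,301). Easing the paddle back up.

```bash
python3 -m pendant '[0,0,0,-0.07,0,0,0,0,0.01,0,-0.14,0,0,0,0,0.02,-0.01,-0.22,0,0,0,0,0.03,-0.02,-0.3,0,0,0,0,0.04,-0.03,-0.38,0,0,0,0,0.05,-0.035,-0.46,0,0,0,0,0.05,-0.035,-0.53,0,0,0,0,0.05,-0.035,-0.6,0,0,0]' 
python3 -m pendant '[0,0,0,-0.1,0,0,0,0,0,0,-0.4,0,0,0,0,0,0,-0.9,0,0,0,0,0,0,-0.9,0,0,0]'
python3 -m pendant '[0,0,-0.4,0,0,0,0,0,0,-0.9,0,0,0,0,0,0,-0.9,0,0,0,0,0,0,-0.9,0,0,0,0]'
python3 - <<'E'
from h import *
import cv2
o=get_obs();print(o["position"],o["wrist_force"])
cv2.imwrite("pics/s8.png",get_image("scene")[:,:,::-1])
cv2.imwrite("pics/t8.png",get_image("top")[:,:,::-1])
E
```

```text
time_s: 9.4
position: [572.5, 59.8, 216.7]
tcp_rot: [0.958, 0.288, -0.001, -0.0]
wrist_force: [0.5, -0.1, 0.1]
width: 0.005
time_s: 9.8
position: [575.7, 60.0, 314.2]
tcp_rot: [0.958, 0.288, 0.005, 0.002]
wrist_force: [0.4, 0.1, 1.3]
width: 0.003
time_s: 10.2
position: [522.7, 135.9, 306.7]
tcp_rot: [0.957, 0.289, -0.0, 0.0]
wrist_force: [-0.2, -0.1, 0.3]
width: 0.004
[522.72288367 135.91083096 306.67372882] [-0.18935806 -0.09368019  0.28683369]
```

View pics/s8.png

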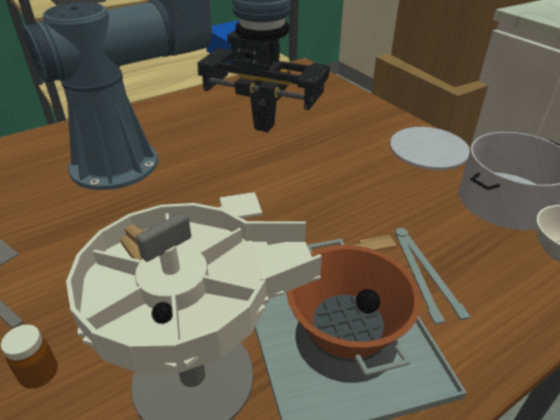

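View pics/t8.png

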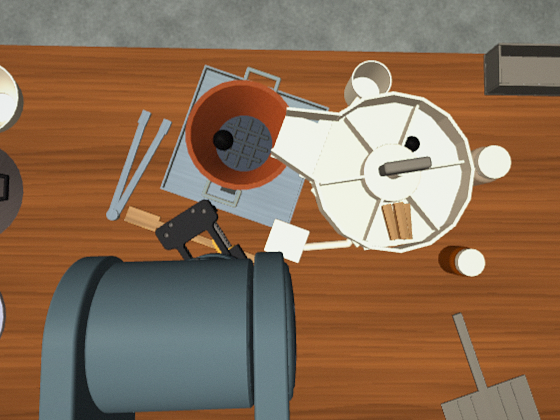

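```bash
python3 -m pendant '[0,0,0,0,0,0,0,0,0,0,0,0,0,0,0,0,0,0,0,0,0,0,0,0,0,0,0,0,0,0,0,0,0,0,0,0,0,0,0,0,0,0,0,0,0,0,0,0,0,0,0,0,0,0,0,0]'
python3 - <<'E'
from h import *
import cv2
a=cv2.imread("pics/s8.png");b=get_image("scene")[:,:,::-1]
d=cv2.absdiff(a,b).max(2);d[:200]=0
print((d>40).sum(), [int(v) for v in cv2.mean(d)][:1], np.argwhere(d>40)[:10].tolist())
cv2.imwrite("pics/s9.png",b)
E
```

```text
time_s: 11.1
position: [523.3, 135.2, 306.7]
tcp_rot: [0.958, 0.288, -0.0, -0.0]
wrist_force: [-0.1, -0.5, 0.0]
width: 0.005
0 [1] []
```

View pics/s9.png

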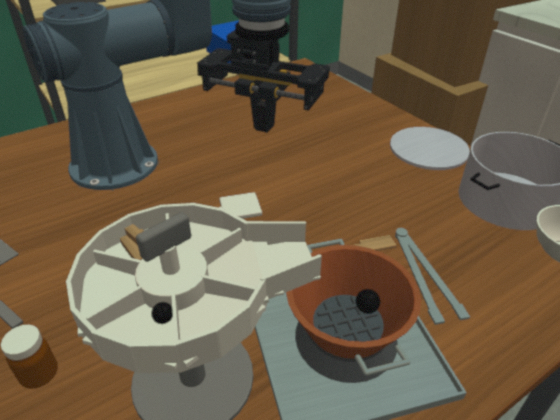

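Nothing moved over that 0.9 s: the carousel is level, the big ball is at rest in the bowl at (368,301), and the small ball is in its compartment at (162,313).

```bash
python3 -c "from cell import *; print(sign_off())"
```

```text
the job is handed in; nothing more can be done
None
```

The large charcoal ball is in the bowl of the jiko. The carousel is level again with the small ball still in its compartment. I handed the job in at about 11 s.

- **Turning:** I gripped the bar knob and turned the wheel about 56.5° clockwise. The big ball's compartment then lined up with the chute opening to within about 3°, by the wrist camera.
- **Tipping:** I pressed the paddle with closed fingers until it reached the hard stop. The height stalled at about 165 mm and the upward force rose to about 39 N (about 41 N in total) at the fingertips. That was higher than needed and close to the 40 N limit, though that limit is for the arm and gripper body.
- **Last checks:** I eased the paddle back up and moved the arm clear. Two scene pictures about 0.9 s apart showed no movement of the carousel or the balls. The wrist force was about 0.

The knob position from the first pictures was a few mm off the wrist camera's view (about 5 px in the scene image), so I corrected it with the wrist camera before gripping. No other check failed or disagreed.

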